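Set up the swing-up drying stand, load the lens carriers and blow them off

ROBOT

A 6-joint arm with a two-finger parallel gripper is mounted at the origin on the work surface. World frame = base frame: x ahead of the robot, y to its left, z up, the work surface at z = 0. Lengths are in m, angles in degrees, forces in N, time in s.
With the tool pointing down it reaches from about 0.3 to 0.75 m from the base axis. Payload 8.5 kg.
Tool frame: the origin (TCP) lies on the centre line of the jaws, within the pads' length; the fingertips stand 11 mm ahead of it and the grasp point (between the pads) lies 8 mm behind it; z points along the fingers, y is the line along which they close (so a half turn about z gives the same grasp; the last joint's range is limited). The gripper opens to 85 mm and grips with 20 to 120 N. Pads are 22 mm wide; open, the fingers measure 114 mm over their backs; the gripper's body (76 mm by 85 mm) begins 54 mm behind the grasp point. The pads swing forward as they close: fully open they stand 13 mm farther back than shut.
Start: joints at [53.726, 21.807, 74.336, -0, 83.858, -12.336], TCP at [0.223, 0.503, 0.242] pointing down, gripper open.
Joint ranges: [-178.18, 178.18], [-50.72, 133.34], [12.68, 142.11], [-81.47, 261.47], [9.98, 163.14], [-165.26, 165.26]. Speed limits (degrees/s): [136.94, 136.94, 180, 180, 180, 180].

INTERFACE

Orientations are given as a 3x3 rotation matrix whose columns are the frame's x, y, z axes.
In Python, from rig import env gives the robot as it stands.
- The arm moves only by the shell command python3 nudge.py 'ROWS' [FORCE]. ROWS is a JSON list of rows, 1 to 10 of them, each of 5 numbers: dx, dy, dz in m, then a turn about the tool's z in degrees, then the finger opening in m; each row shifts and turns the commanded pose from where the row before left it, along the tool's axes as they then stand; what a row does not reach is not made up. A row lasts 1/10 s, in which the tool goes at most 0.05 m and 8.59 degrees, less where a joint would pass 70% of its speed; a pose out of reach is approached as far as the arm can. The fingers move at their own pace and stop on an object; FORCE is the grip in N (left out, the last holds). Time passes only in rows, so rows that do not move let the fingers close. It prints the time, the measured TCP pose, the force, the opening and the grip force at its end.
- env.observe(): the state, without advancing time (a new reading comes with each control period).
- env.get_image(name): name is "scene" or "top" or "wrist"; returns a dict with "pixels" (400x640x3 uint8, red, green, blue), "K" (3x3 intrinsics, pixels), "distortion" ([k1, k2, p1, p2, k3] as OpenCV has them; the pictures are not rectified), "extrinsics" (4x4, takes a point from world to camera coordinates). Camera axes: x right, y down, z forward; pixel columns grow to the right and rows downward; lengths in m; the calibration is good to about 2 mm. A picture is of the moment at which its call begins. There is no depth.
- env.close_job(): hands the job in; it is judged then, once.
The state is a dict: "time_s": time; "q": joint angles; "qvel": joint speeds; "joint_efforts": joint torques, N m; "position": TCP position; "tool_rot": TCP orientation; "ft_force": force on the tool from outside, world axes, zero at the start; "wrist_torque": the same for the moment, N m; "grip_width": finger opening in m; "gripper_force": force on a finger pad.
Only numpy, scipy, OpenCV 4.12 (cv2) and the standard library are available. Lean on these libraries where they do the work, as an engineer would, in place of code of your own. Each camera call takes 0.05 s, during which the arm holds its last target. There are 200 camera calls.

TASK

The blow-off air was left on: first turn the air cock's handle fully shut. Then swing the drying stand's hinged support up and over past upright until it rests on its stop and holds by itself, and lean every lens carrier on it, lenses up, lower end on the ledge behind the lip and long side up the slope, side by side without overlapping. With all of them in place turn the air fully on, let it blow for at least four seconds, and turn it fully shut again, leaving the gauge, bottle and calculator alone.

Things in the scene. Friction and masses are not known exactly. Their poses are not given: they have to be found in the camera images.
- stand: Aluminium drying stand, fixed: base plate 260 x 364 x 12 mm, origin at the centre of its underside, x away from the robot (up the slope), y along ledge and bar, z up. Carriers lean side by side, long axis along its x, lower end on the ledge against the lip, underside on the raised crossbar. Hinge cheeks at y +-177 mm, tops at z 70 mm.
- ledge (a point): Middle of the ledge's inner corner, where the ledge meets the lip (stand x -106, y 0, z 45 mm). Ledge: 310 mm long in y, 21 mm deep (stand x -106 to -85 mm), top at z 45 mm. Lip: on the robot's side of it, 17 mm higher (top z 62 mm), inner face at stand x -106 mm. Axes as the stand's.
- rest (a point): Where the origin of a leaning carrier lies for the middle of the bar (stand x -17, y 0, z 90 mm); a leaning carrier slopes at about 28 degrees (0.49 rad), far end up. Carriers may lean anywhere along y within +-120 mm of here (centres), not overlapping; four fit at about 74 mm spacing. Axes as the stand's.
- prop (a joint): Support: U-shaped bail of 12 mm round steel bar, arms 70 mm, crossbar 330 mm along stand y, 0.25 kg. 0 = folded flat towards the robot (crossbar at stand x -50, z 55 mm); grows as it swings up and over away from the robot; 1.57 upright; 2.0 = on its stop, past over-centre, held by its weight (crossbar x +49, z 119 mm). Let go before upright it falls back. Turns easily; bar can turn in the fingers.
- prop_bar (a point): Middle of the support's crossbar (centre line of the 12 mm bar); moves with the support.
- prop_hinge (a point): Point on the support's hinge axis, mid-width: stand x +20, y 0, z 55 mm. Fixed to the stand, axes as the stand's.
- valve (a joint): Quarter-turn handle of the air cock, vertical hinge. 0 = closed stop (handle across the brass pipe, along the cock's +x, away from the robot); 1.571 = open stop (handle in line with the pipe, along the cock's -y, to the robot's right); seen from above it opens clockwise. Stays where it is left; about 1.5 N at the post turns it.
- valve_grip (a point): Grip point of the handle: on the axis of the upright round black post (18 mm diameter) at the handle's end, 80 mm from the hinge, about 115 mm above the bench. Post top 13 mm above this point, the flat handle's upper face 27 mm below it. Moves with the handle.
- valve_hinge (a point): Point on the handle's vertical hinge axis, 85 mm above the bench, fixed to the cock; axes are the cock's: x away from the robot, y (robot's left) along the pipe and nozzle. The cock's footplate is 90 x 60 mm.
- gauge: Bystander: dial gauge on a 100 mm square stone base, 230 mm tall. Origin at the centre of its underside.
- cleaner: Bystander: white bottle, 50 mm diameter, 110 mm tall. Origin at the centre of its underside.
- calculator: Bystander: grey calculator 100 x 150 x 14 mm. Origin at the centre of its underside.
- carrier0: Lens carrier (two to four are present, all alike): white plastic plate 190 x 54 x 10 mm, a glass lens in each half (tops 20 mm above the underside), and mid-length a grip block 40 mm long (x), 16 mm wide (y), from 10 up to 44 mm above the underside. Origin: centre of the underside; x along the length, z up on the lens side; same either way round. About 0.14 kg.
- carrier1: Lens carrier (two to four are present, all alike): white plastic plate 190 x 54 x 10 mm, a glass lens in each half (tops 20 mm above the underside), and mid-length a grip block 40 mm long (x), 16 mm wide (y), from 10 up to 44 mm above the underside. Origin: centre of the underside; x along the length, z up on the lens side; same either way round. About 0.14 kg.
- carrier2: Lens carrier (two to four are present, all alike): white plastic plate 190 x 54 x 10 mm, a glass lens in each half (tops 20 mm above the underside), and mid-length a grip block 40 mm long (x), 16 mm wide (y), from 10 up to 44 mm above the underside. Origin: centre of the underside; x along the length, z up on the lens side; same either way round. About 0.14 kg.
- carrier3: Lens carrier (two to four are present, all alike): white plastic plate 190 x 54 x 10 mm, a glass lens in each half (tops 20 mm above the underside), and mid-length a grip block 40 mm long (x), 16 mm wide (y), from 10 up to 44 mm above the underside. Origin: centre of the underside; x along the length, z up on the lens side; same either way round. About 0.14 kg.

How it is judged (in metres and radians):
On the way, in this order (a step that is already met when the one before it is completed fails the run):
1. the air cock's handle is turned fully shut (value of joint valve below 0.12 rad), for 0.2 s.
2. with the air shut, the support is swung over onto its stop and holds there with nothing of the robot touching the stand (value of joint prop above 1.9 rad and value of joint valve below 0.12 rad and contact force between the fingers and stand below 0.1 N), for 0.4 s.
3. every carrier leans on the raised support, let go, while the air is still shut (value of joint prop above 1.9 rad and value of joint valve below 0.12 rad and angle between carrier0's own z axis and vertical between 0.4 and 0.58 rad and x of carrier0 in the frame of stand between -0.035 and 0.005 m and z of carrier0 in the frame of stand between 0.079 and 0.098 m and y of carrier0 in the frame of stand between -0.145 and 0.145 m and linear speed of each of carrier0, carrier1, carrier2, carrier3 below 0.03 m/s and angle between carrier1's own z axis and vertical between 0.4 and 0.58 rad and x of carrier1 in the frame of stand between -0.035 and 0.005 m and z of carrier1 in the frame of stand between 0.079 and 0.098 m and y of carrier1 in the frame of stand between -0.145 and 0.145 m and angle between carrier2's own z axis and vertical between 0.4 and 0.58 rad and x of carrier2 in the frame of stand between -0.035 and 0.005 m and z of carrier2 in the frame of stand between 0.079 and 0.098 m and y of carrier2 in the frame of stand between -0.145 and 0.145 m and angle between carrier3's own z axis and vertical between 0.4 and 0.58 rad and x of carrier3 in the frame of stand between -0.035 and 0.005 m and z of carrier3 in the frame of stand between 0.079 and 0.098 m and y of carrier3 in the frame of stand between -0.145 and 0.145 m and contact force between the fingers and carrier0 below 0.1 N and contact force between the fingers and carrier1 below 0.1 N and contact force between the fingers and carrier2 below 0.1 N and contact force between the fingers and carrier3 below 0.1 N), for 0.3 s.
4. with all carriers in place the air is fully on for four seconds (3.5 s counts) (value of joint prop above 1.9 rad and value of joint valve above 1.42 rad and angle between carrier0's own z axis and vertical between 0.4 and 0.58 rad and x of carrier0 in the frame of stand between -0.035 and 0.005 m and z of carrier0 in the frame of stand between 0.079 and 0.098 m and y of carrier0 in the frame of stand between -0.145 and 0.145 m and linear speed of each of carrier0, carrier1, carrier2, carrier3 below 0.03 m/s and angle between carrier1's own z axis and vertical between 0.4 and 0.58 rad and x of carrier1 in the frame of stand between -0.035 and 0.005 m and z of carrier1 in the frame of stand between 0.079 and 0.098 m and y of carrier1 in the frame of stand between -0.145 and 0.145 m and angle between carrier2's own z axis and vertical between 0.4 and 0.58 rad and x of carrier2 in the frame of stand between -0.035 and 0.005 m and z of carrier2 in the frame of stand between 0.079 and 0.098 m and y of carrier2 in the frame of stand between -0.145 and 0.145 m and angle between carrier3's own z axis and vertical between 0.4 and 0.58 rad and x of carrier3 in the frame of stand between -0.035 and 0.005 m and z of carrier3 in the frame of stand between 0.079 and 0.098 m and y of carrier3 in the frame of stand between -0.145 and 0.145 m), for 3.5 s.
At the end, for the whole second after the job is handed in: The handle is within 0.12 rad of its closed stop, the support past 1.9 rad (stop 2.0), and every carrier present rests on the stand lenses up, sloping 0.40 to 0.58 rad, its origin in the stand's frame within x -35 to +5 mm, z 79 to 98 mm and y +-145 mm, at rest (below 0.03 m/s) (value of joint prop above 1.9 rad and value of joint valve below 0.12 rad and angle between carrier0's own z axis and vertical between 0.4 and 0.58 rad and x of carrier0 in the frame of stand between -0.035 and 0.005 m and z of carrier0 in the frame of stand between 0.079 and 0.098 m and y of carrier0 in the frame of stand between -0.145 and 0.145 m and linear speed of each of carrier0, carrier1, carrier2, carrier3 below 0.03 m/s and angle between carrier1's own z axis and vertical between 0.4 and 0.58 rad and x of carrier1 in the frame of stand between -0.035 and 0.005 m and z of carrier1 in the frame of stand between 0.079 and 0.098 m and y of carrier1 in the frame of stand between -0.145 and 0.145 m and angle between carrier2's own z axis and vertical between 0.4 and 0.58 rad and x of carrier2 in the frame of stand between -0.035 and 0.005 m and z of carrier2 in the frame of stand between 0.079 and 0.098 m and y of carrier2 in the frame of stand between -0.145 and 0.145 m and angle between carrier3's own z axis and vertical between 0.4 and 0.58 rad and x of carrier3 in the frame of stand between -0.035 and 0.005 m and z of carrier3 in the frame of stand between 0.079 and 0.098 m and y of carrier3 in the frame of stand between -0.145 and 0.145 m); the robot touches nothing.
It fails at once if the gauge is moved more than 3 cm (distance of gauge from where it was at the start of the episode above 0.03 m).
It fails at once if the cleaner is moved more than 3 cm (distance of cleaner from where it was at the start of the episode above 0.03 m).
It fails at once if the calculator is moved more than 3 cm (distance of calculator from where it was at the start of the episode above 0.03 m).
Of carrier0, carrier1, carrier2, carrier3 only 2 to 4 are there at a start; the rules pass over those that are not, and their reading is None.
At some moment in a run one of carrier0, carrier1, carrier2, carrier3 may be knocked a few centimetres aside while the robot is not near it.
Once in a run the grip may slacken for a moment while it holds something.
It also fails if it takes over 210 s, if anything falls off the work surface, if the arm or the gripper's body presses on something with over 40 N, if the wrist force passes 120 N, or if a joint passes its speed limit or range.

## Working session

There is one attempt and no reset: what is moved stays moved. The work goes in short steps, Python scripts to look and compute and a shell command to move; the robot and the scene stay as the last step left them, time stands still between calls to the robot, and variables do not carry over. Pictures are saved under pics/ and viewed, at most 14 in all, crops included, and the job is handed in when it is done.

```bash
ls; mkdir -p pics
python3 - <<'E'
from rig import env
import cv2,numpy as np
s=env.observe();print(s)
for n in("scene","top"):
    d=env.get_image(n);cv2.imwrite(f"pics/{n}0.png",d["pixels"][:,:,::-1]);print(n,d["K"],d["distortion"],d["extrinsics"])
E
```

```text
nudge.py
pics
rig.py
{'time_s': 0.0, 'q': array([ 5.37274949e+01,  2.18414060e+01,  7.43852670e+01, -1.34133103e-03,
        8.38569558e+01, -1.23355384e+01]), 'qvel': array([ 0.01810752, -0.00332573, -0.06135161,  0.03869351, -0.03996367,
        0.10283289]), 'joint_efforts': array([-1.50218275e-04, -4.48467743e+01, -2.31286454e+01, -1.58229896e-04,
        4.70618936e-03,  2.13672109e-05]), 'position': array([0.22299052, 0.5024657 , 0.24170484]), 'tool_rot': array([[-9.13993272e-01,  4.05728462e-01, -8.44770363e-04],
       [ 4.05729238e-01,  9.13992543e-01, -1.19051567e-03],
       [ 2.89087722e-04, -1.43087135e-03, -9.99998935e-01]]), 'ft_force': array([-0.68621273, -0.02240133,  0.08320498]), 'wrist_torque': array([0.01573671, 0.03503778, 0.03297719]), 'gripper_force': 0.0, 'grip_width': 0.08544616362121858}
scene [[399.13073824   0.         308.97962871]
 [  0.         399.13073824 201.85255528]
 [  0.           0.           1.        ]] [-0.01559179  0.          0.          0.          0.        ] [[ 0.29478367  0.95543813  0.01551012 -0.10154616]
 [ 0.68775621 -0.20087065 -0.69759758 -0.39486758]
 [-0.6633958   0.21630756 -0.7163219   1.56065458]
 [ 0.          0.          0.          1.        ]]
top [[384.94257484   0.         322.23301755]
 [  0.         384.94257484 192.82086021]
 [  0.           0.           1.        ]] [-0.02277107  0.          0.          0.          0.        ] [[ 1.61401034e-03 -9.99640780e-01 -2.67526708e-02 -6.99100386e-02]
 [-9.97329688e-01  3.44169843e-04 -7.30299660e-02  6.24020773e-01]
 [ 7.30129397e-02  2.67991040e-02 -9.96970872e-01  9.13052789e-01]
 [ 0.00000000e+00  0.00000000e+00  0.00000000e+00  1.00000000e+00]]
```
View pics/scene0.png

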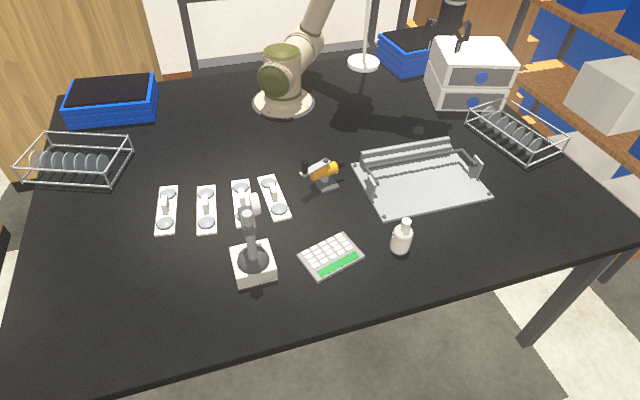

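View pics/top0.png

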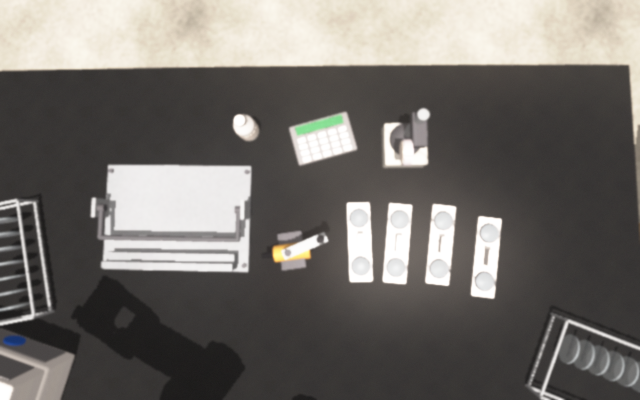

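The scene picture shows four carriers (165–275, 205), the gauge (252,260), the calculator (330,255), the bottle (400,238), the cock (322,172) and the stand (420,180). In the top view the carriers are at x 360–487, y 250, the cock is at (292,250) and the stand is at (178,218). I'll zoom in on the cock and the stand.

Create h.py:
```python
from rig import env
import cv2,numpy as np
def img(n,f=None):
    d=env.get_image(n)
    if f: cv2.imwrite(f"pics/{f}.png",d["pixels"][:,:,::-1])
    return d
def ray(d,uv):
    p=cv2.undistortPoints(np.array(uv,float).reshape(-1,1,2),np.array(d["K"]),np.array(d["distortion"]))[:,0]
    E=np.array(d["extrinsics"]);R,t=E[:3,:3],E[:3,3]
    return -R.T@t,np.c_[p,np.ones(len(p))]@R
def plane(d,uv,z):
    o,r=ray(d,uv);return o+r*((z-o[2])/r[:,2])[:,None]
def tri(d1,u1,d2,u2):
    o1,r1=ray(d1,u1);o2,r2=ray(d2,u2);out=[]
    for a,b in zip(r1,r2):
        s=np.linalg.lstsq(np.c_[a,-b],o2-o1,rcond=None)[0]
        out.append((o1+a*s[0]+o2+b*s[1])/2)
    return np.array(out)
def proj(d,P):
    E=np.array(d["extrinsics"]);return cv2.projectPoints(np.array(P,float).reshape(-1,3),cv2.Rodrigues(E[:3,:3])[0],E[:3,3],np.array(d["K"]),np.array(d["distortion"]))[0][:,0]
def go(P,yaw=None):
    "tool-axis delta to world point P; yaw = wanted angle (deg) of tool y line in world, mod 180; turn about tool z done after shift"
    s=env.observe();R=s["tool_rot"];dl=R.T@(np.array(P)-s["position"])
    print("t%.1f"%s["time_s"],"pos",s["position"].round(4),"delta",dl.round(4),"dist %.3f"%np.linalg.norm(dl),"yawY %.1f"%np.degrees(np.arctan2(R[1,1],R[0,1])),"q6 %.0f"%s["q"][5])
```

Run:
```python
import cv2,numpy as np
a=cv2.imread("pics/top0.png");b=cv2.imread("pics/scene0.png")
c=lambda i,x,y,w,h,W,H:cv2.resize(i[y:y+h,x:x+w],(W,H),interpolation=cv2.INTER_CUBIC)
m=np.vstack([np.hstack([c(a,260,220,80,60,400,300),c(b,290,145,80,60,400,300)]),np.hstack([c(a,85,155,180,126,400,300),c(b,345,130,155,93,400,300)])])
cv2.imwrite("pics/m1.png",m)
g=cv2.cvtColor(a,cv2.COLOR_BGR2GRAY);_,t=cv2.threshold(g,110,255,0)
for k in cv2.findContours(t,0,2)[0]:
    r=cv2.minAreaRect(k)
    if 300<cv2.contourArea(k)<30000: print(np.round(r[0],1),np.round(r[1],1),round(r[2],1),cv2.contourArea(k))
```

```text
[ 36.5 373. ] [52. 73.] 90.0 2395.0
[582.3 368.9] [93.6 85.4] 20.0 845.0
[301.7 252.8] [28.7 58.6] 74.5 1014.5
[485.8 256.7] [26.2 82.3] 5.4 2019.5
[440.2 244.3] [27.  82.3] 5.2 2076.0
[397. 243.] [27.2 82.3] 4.4 2098.5
[359.5 241.5] [81.8 26.3] 87.9 2023.5
[ 25.  261.5] [ 50. 127.] 0.0 1079.5
[170.1 217.1] [160.5 107.3] 1.1 15436.5
[245. 127.] [26. 26.] 90.0 513.5
[322.6 138.1] [41.6 62.2] 74.5 2468.0
[406.  137.5] [59. 48.] 90.0 2006.0
```

View pics/m1.png

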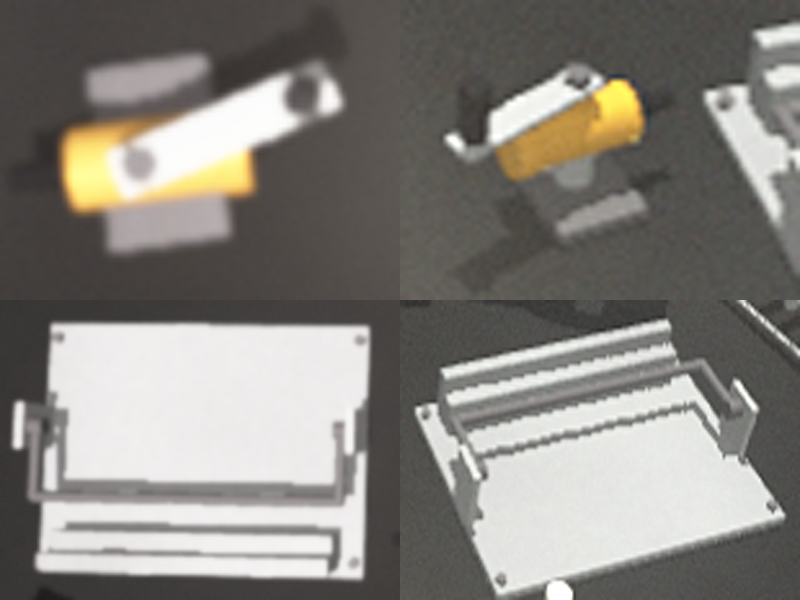

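The crop shows the cock's hinge screw at top pixel (288,252.6) and the post top at (320.4,239), so the handle is short of its open stop. The support is folded, with its bar at top row 237 spanning columns 101–240, and the carriers are lying lenses up.

Run:
```python
from h import *
t=img("top");s=img("scene")
print("cam",ray(t,[[0,0]])[0],ray(s,[[0,0]])[0])
print("hinge",plane(t,[[288,252.6]],.088),"post",plane(t,[[320.4,239]],.128))
# scene crop scale 5: screw (578,75)-400 ; post (472,95..145)
print("hinge tri",tri(t,[[288,252.6]],s,[[290+178/5,145+75/5]]),"post",tri(t,[[320.4,239]],s,[[290+72/5,145+88/5]]))
f=plane(t,[[260+148/5,220+80/5],[260+168/5,220+225/5],[260+85/5,220+72/5],[260+232/5,220+238/5]],.006);print("foot",f)
a=plane(t,[[107.5,164.7],[251.5,165.5],[248.8,271.8]],.012);print("stand",a,np.linalg.norm(a[0]-a[1]),np.linalg.norm(a[1]-a[2]),np.degrees(np.arctan2(*(a[0]-a[1])[[1,0]]))-90, (a[0]+a[2])/2)
sc=lambda x,y:[345+(x-400)*155/400,130+(y-300)*93/300]
tc=lambda x,y:[85+x*.45,155+(y-300)*.42]
h=[(57,337),(360,340),(353,562)]
print("holes top",plane(t,[tc(*p) for p in h],.012))
print("holes scene",plane(s,[sc(*p) for p in [(770,505),(500,578),(425,412)]],.012))
print("bar",plane(t,[tc(35,495),tc(345,495)],.061))
for c in([485.8,256.7],[440.2,244.3],[397,243],[359.5,241.5]): print("car",plane(t,[c],.010).round(4))
print("cleaner,calc,gauge",plane(t,[[247,130],[322,138],[405,150]],.03).round(3))
```

```text
cam [ 0.55580261 -0.09456869  0.95398897] [ 1.33683847 -0.31987762  0.84404738]
hinge [[0.48510502 0.00513435 0.088     ]] post [[ 0.51746255 -0.06861129  0.128     ]]
hinge tri [[0.48525548 0.00579161 0.08763766]] post [[ 0.51709843 -0.06850273  0.1208753 ]]
foot [[ 0.51889514  0.01093938  0.006     ]
 [ 0.44839312  0.00062502  0.006     ]
 [ 0.52271315  0.04205604  0.006     ]
 [ 0.44226787 -0.03073012  0.006     ]]
stand [[0.69615112 0.47310884 0.012     ]
 [0.69283775 0.10647501 0.012     ]
 [0.43204025 0.10929748 0.012     ]] 0.36664880636619124 0.260812776214328 -0.5177833307866564 [0.56409569 0.29120316 0.012     ]
holes top [[0.68127474 0.46425831 0.012     ]
 [0.67712004 0.11746524 0.012     ]
 [0.44826915 0.12168159 0.012     ]]
holes scene [[0.68435754 0.46011433 0.012     ]
 [0.67946696 0.11749123 0.012     ]
 [0.44842338 0.12130469 0.012     ]]
bar [[0.51697339 0.4526678  0.061     ]
 [0.51856359 0.11984504 0.061     ]]
car [[ 0.4702 -0.4645  0.01  ]]
car [[ 0.4998 -0.3552  0.01  ]]
car [[ 0.5028 -0.2509  0.01  ]]
car [[ 0.5062 -0.1601  0.01  ]]
cleaner,calc,gauge [[ 0.778  0.115  0.03 ]
 [ 0.757 -0.069  0.03 ]
 [ 0.727 -0.27   0.03 ]]
```

```bash
python3 nudge.py '[[0,0,0,-8,0.085],[0,0,0,-8,0.085],[0,0,0,-8,0.085],[-0.021,-0.0408,0,0,0.06],[-0.021,-0.0408,0,0,0.06],[-0.021,-0.0408,0,0,0.06],[-0.021,-0.0408,0,0,0.06],[-0.021,-0.0408,0,0,0.06],[-0.021,-0.0408,0,0,0.06],[-0.021,-0.0408,0,0,0.06]]' 30
python3 nudge.py '[[-0.021,-0.0408,0,0,0.06],[-0.021,-0.0408,0,0,0.06],[-0.021,-0.0408,0,0,0.06],[-0.021,-0.0408,0,0,0.06],[-0.021,-0.0408,0,0,0.06],[-0.021,-0.0408,0,0,0.06],[-0.021,-0.0408,0,0,0.06],[0,0,0.03,0,0.06],[0,0,0.03,0,0.06],[0,0,0,0,0.06]]'
python3 -c "
from h import *
go([.5173,-.0685,.114])"
```

```text
time_s: 1.2
position: [0.3708, 0.2155, 0.2424]
tool_rot: [[-1.0, -0.001, 0.0], [-0.001, 1.0, 0.0], [-0.0, 0.0, -1.0]]
ft_force: [0.5, 0.6, -0.4]
grip_width: 0.0599
gripper_force: 0.0
time_s: 2.2
position: [0.5161, -0.068, 0.179]
tool_rot: [[-1.0, -0.0, -0.007], [-0.0, 1.0, 0.003], [0.007, 0.003, -1.0]]
ft_force: [-0.5, 0.9, 0.4]
grip_width: 0.0598
gripper_force: 0.0
t2.2 pos [ 0.5161 -0.068   0.179 ] delta [-0.0016 -0.0007  0.065 ] dist 0.065 yawY 90.0 q6 -111
```

```bash
python3 nudge.py '[[-0.0016,-0.0007,0.03,0,0.06],[0,0,0.025,0,0.06],[0,0,0.01,0,0.06],[0,0,0,0,0],[0,0,0,0,0],[0,0,0,0,0],[0,0,0,0,0],[0,0,0,0,0]]' 30
```

```text
time_s: 3.0
position: [0.5196, -0.0683, 0.119]
tool_rot: [[-1.0, -0.001, 0.002], [-0.001, 1.0, 0.001], [-0.002, 0.001, -1.0]]
ft_force: [-3.0, 5.1, 5.0]
grip_width: 0.0169
gripper_force: 29.2
```

```bash
python3 nudge.py '[[-0.0093,0.0048,0,0,0],[-0.0086,0.0059,0,0,0],[-0.0078,0.007,0,0,0],[-0.0068,0.008,0,0,0],[-0.0057,0.0088,0,0,0],[-0.0045,0.0095,0,0,0],[-0.0032,0.01,0,0,0],[-0.0019,0.0103,0,0,0],[-0.0005,0.0105,0,0,0],[0.0008,0.0104,0,0,0]]' 30
python3 nudge.py '[[0.0005,0.004,0,0,0],[0,0,0,0,0],[0,0,0,0,0]]' 30
```

```text
time_s: 4.0
position: [0.5694, 0.0161, 0.119]
tool_rot: [[-1.0, -0.001, 0.007], [-0.001, 1.0, -0.002], [-0.007, -0.002, -1.0]]
ft_force: [0.8, -3.9, 5.9]
grip_width: 0.0168
gripper_force: 33.1
time_s: 4.3
position: [0.5694, 0.0173, 0.1191]
tool_rot: [[-1.0, -0.001, 0.008], [-0.001, 1.0, -0.007], [-0.008, -0.007, -1.0]]
ft_force: [5.8, -17.4, 2.3]
grip_width: 0.0167
gripper_force: 32.8
```

```bash
python3 nudge.py '[[0,-0.003,0,0,0.05],[0,0,0,0,0.05],[0,0,0,0,0.05],[0,0,-0.03,0,0.05],[0,0,-0.04,0,0.05],[0,0,-0.04,0,0.05],[0,0,0,0,0.05]]'
python3 nudge.py '[[0.0076,0.039,0,0,0.036],[0.0076,0.039,0,0,0.036],[0.0076,0.039,0,0,0.036],[0.0076,0.039,0,0,0.036],[0.0076,0.039,0,0,0.036],[0.0076,0.039,0,0,0.036],[0.0076,0.039,0,0,0.036],[0,0,0,0,0.036]]'
python3 nudge.py '[[0,0,0,8,0.036],[0,0,0,8,0.036],[0,0,0,8,0.036],[0,0,0,8,0.036],[0,0,0,8,0.036],[0,0,0,8,0.036],[0,0,0,8,0.036],[0,0,0,8,0.036],[0,0,0,8,0.036],[0,0,0,8,0.036]]'
python3 nudge.py '[[0,0,0,8,0.036],[0,0,0,2.7,0.036],[0,0,0,0,0.036]]'
python3 - <<'E'
from h import *
go([.516,.291,.047])
t=img("top","top1");s=img("scene")
a=t["pixels"][220:280,255:335,::-1];b=t["pixels"][150:285,90:260,::-1]
c=s["pixels"][120:220,290:500,::-1];w=img("wrist")["pixels"][:,:,::-1]
z=lambda i,W,H:cv2.resize(i,(W,H),interpolation=cv2.INTER_CUBIC)
cv2.imwrite("pics/m2.png",np.vstack([np.hstack([z(a,400,300),z(b,400,300)]),np.hstack([z(c,400,250),z(w,400,250)])]))
E
```

```text
time_s: 5.0
position: [0.568, 0.0177, 0.2328]
tool_rot: [[-1.0, -0.002, 0.01], [-0.002, 1.0, -0.001], [-0.01, -0.001, -1.0]]
ft_force: [-0.4, -0.3, 0.3]
grip_width: 0.0501
gripper_force: 0.0
time_s: 5.8
position: [0.5109, 0.2945, 0.2266]
tool_rot: [[-1.0, -0.006, -0.001], [-0.006, 1.0, 0.001], [0.001, 0.001, -1.0]]
ft_force: [-0.3, -1.4, 1.0]
grip_width: 0.0363
gripper_force: 0.0
time_s: 6.8
position: [0.5126, 0.2901, 0.2267]
tool_rot: [[-0.169, 0.986, -0.001], [0.986, 0.169, -0.0], [-0.0, -0.001, -1.0]]
ft_force: [0.3, -0.8, 0.4]
grip_width: 0.0362
gripper_force: 0.0
time_s: 7.1
position: [0.5126, 0.2901, 0.2268]
tool_rot: [[0.011, 1.0, -0.001], [1.0, -0.011, -0.0], [-0.0, -0.001, -1.0]]
ft_force: [0.0, 0.9, 0.3]
grip_width: 0.0359
gripper_force: 0.0
t7.1 pos [0.5126 0.2901 0.2268] delta [0.001  0.0035 0.1798] dist 0.180 yawY -0.7 q6 19
```

View pics/m2.png

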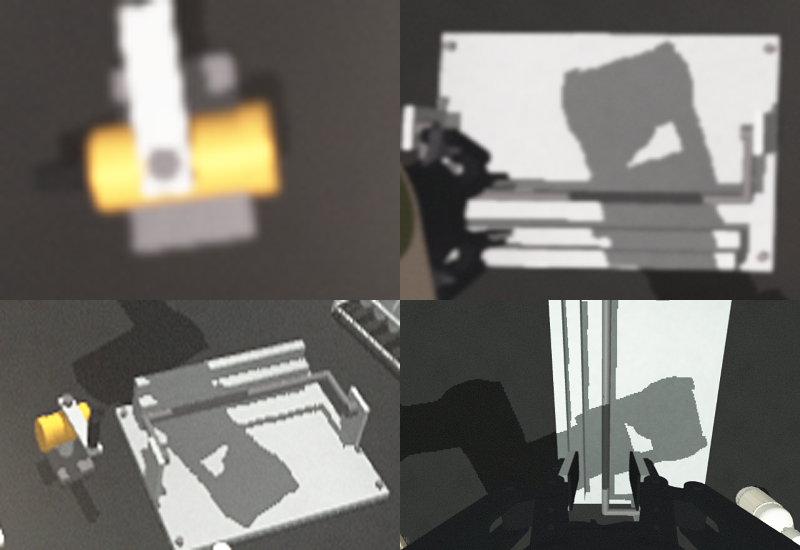

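The handle now points straight away from the robot, so the cock is shut. The wrist view shows the bar (608,400) between the fingers. Next I grip the bar.

```bash
python3 nudge.py '[[0.001,0.0035,0.04,0,0.036],[0,0,0.04,0,0.036],[0,0,0.04,0,0.036],[0,0,0.04,0,0.036],[0,0,0.019,0,0.036],[0,0,0,0,0.036],[0,0,0,0,0],[0,0,0,0,0],[0,0,0,0,0],[0,0,0,0,0]]' 40
```

```text
time_s: 8.25
position: [0.5154, 0.2915, 0.0498]
tool_rot: [[0.011, 1.0, -0.001], [1.0, -0.011, 0.0], [0.0, -0.001, -1.0]]
ft_force: [-6.2, -0.2, 1.5]
grip_width: 0.0106
gripper_force: 39.2
```

```bash
python3 nudge.py '[[0,0.0006,-0.0089,0,0],[0,0.0017,-0.0088,0,0],[0,0.0028,-0.0085,0,0],[0,0.0039,-0.0081,0,0],[0,0.0049,-0.0075,0,0],[0,0.0058,-0.0068,0,0],[0,0.0066,-0.006,0,0],[0,0.0073,-0.0051,0,0],[0,0.0079,-0.0042,0,0],[0,0.0084,-0.0031,0,0]]' 30
python3 nudge.py '[[0,0.0087,-0.002,0,0],[0,0.0089,-0.0009,0,0],[0,0.009,0.0003,0,0],[0,0.0088,0.0014,0,0],[0,0.0086,0.0025,0,0],[0,0.0082,0.0036,0,0],[0,0,0,0,0],[0,0,0,0,0]]' 30
```

```text
time_s: 9.25
position: [0.5658, 0.2909, 0.1194]
tool_rot: [[0.01, 1.0, 0.002], [1.0, -0.01, 0.001], [0.001, 0.002, -1.0]]
ft_force: [-3.3, 0.4, 0.1]
grip_width: 0.0103
gripper_force: 37.0
time_s: 10.05
position: [0.6147, 0.2903, 0.1127]
tool_rot: [[0.01, 1.0, -0.009], [1.0, -0.01, -0.001], [-0.001, -0.009, -1.0]]
ft_force: [-29.6, -3.7, 27.1]
grip_width: 0.0106
gripper_force: 42.3
```

```bash
python3 nudge.py '[[0,-0.002,-0.002,0,0],[0,-0.001,-0.001,0,0.03],[0,0,0,0,0.03],[0,0,0,0,0.03],[0,0,0,0,0.03],[0,0,-0.03,0,0.03],[0,0,-0.04,0,0.05],[0,0,-0.04,0,0.05],[0,0,0,0,0.05]]'
python3 nudge.py '[[0,0,0,-8,0.06],[0,0,0,-8,0.06],[0,0,0,-8,0.06],[0,0,0,-8,0.06],[0,0,0,-8,0.06],[0,0,0,-8,0.06],[0,0,0,-8,0.06],[0,0,0,-8,0.06],[0,0,0,-8,0.06],[0,0,0,-8,0.06]]'
python3 nudge.py '[[0,0,0,-8,0.06],[0,0,0,-2,0.06],[0.016,-0.04,0,0,0.06],[0.016,-0.04,0,0,0.06],[0.016,-0.04,0,0,0.06],[0.016,-0.04,0,0,0.06],[0.016,-0.04,0,0,0.06],[0.016,-0.04,0,0,0.06],[0,0,0,0,0.06]]'
cat > car.py <<'E'
from h import *
def cars(t):
    g=cv2.cvtColor(t["pixels"],cv2.COLOR_RGB2GRAY);_,m=cv2.threshold(g,110,255,0)
    for k in cv2.findContours(m[:, :],0,2)[0]:
        r=cv2.minAreaRect(k);w=sorted(r[1])
        if 20<w[0]<36 and 70<w[1]<95:
            b=cv2.boxPoints(r);P=plane(t,b,.010)
            e=[P[1]-P[0],P[2]-P[1]];e=max(e,key=np.linalg.norm)
            print("px",np.round(r[0]),"car",P.mean(0).round(4)[:2],"yaw %.1f"%((np.degrees(np.arctan2(e[1],e[0]))+90)%180-90),"len %.3f"%np.linalg.norm(e))
E
python3 - <<'E'
from car import *
t=img("top","top2");s=img("scene");cars(t)
go([.5062,-.1601,.15])
c=s["pixels"][120:220,290:500,::-1]
z=lambda i,W,H:cv2.resize(i,(W,H),interpolation=cv2.INTER_CUBIC)
cv2.imwrite("pics/m3.png",np.vstack([t["pixels"][:,:,::-1],z(c,640,190)])[:590])
E
```

```text
time_s: 10.95
position: [0.6173, 0.2906, 0.2298]
tool_rot: [[0.011, 1.0, 0.011], [1.0, -0.011, 0.003], [0.003, 0.011, -1.0]]
ft_force: [-0.2, 0.3, 0.2]
grip_width: 0.0502
gripper_force: 0.0
time_s: 11.95
position: [0.6155, 0.29, 0.2226]
tool_rot: [[-0.984, 0.179, -0.001], [0.179, 0.984, -0.0], [0.001, -0.0, -1.0]]
ft_force: [-0.2, 0.5, -0.1]
grip_width: 0.0595
gripper_force: 0.0
time_s: 12.85
position: [0.5155, 0.0476, 0.2232]
tool_rot: [[-1.0, 0.016, -0.001], [0.016, 1.0, -0.001], [0.001, -0.001, -1.0]]
ft_force: [0.0, 0.4, -0.4]
grip_width: 0.0596
gripper_force: 0.0
px [486. 257.] car [ 0.4703 -0.4644] yaw -6.8 len 0.196
px [440. 244.] car [ 0.5002 -0.3552] yaw -6.1 len 0.197
px [397. 243.] car [ 0.503  -0.2515] yaw -5.3 len 0.198
px [359. 242.] car [ 0.5062 -0.1599] yaw 1.9 len 0.196
t12.9 pos [0.5168 0.0505 0.2233] delta [ 0.0079 -0.2108  0.0732] dist 0.223 yawY 89.3 q6 -97
```

View pics/m3.png

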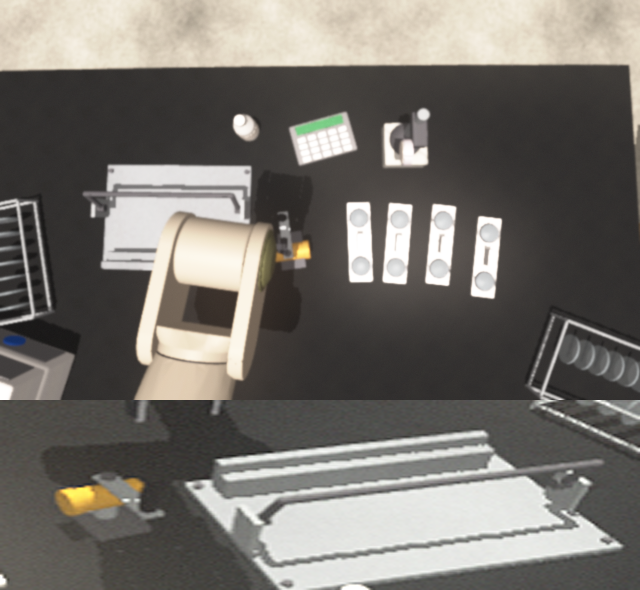

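The support rests raised on its stop (bar at top row 195). All four carriers are where they were, with no knock so far. Next is the first carrier, at (359,242).

```bash
python3 nudge.py '[[0.0015,-0.042,0,0,0.06],[0.0015,-0.042,0,0,0.06],[0.0015,-0.042,0,0,0.06],[0.0015,-0.042,0,0,0.06],[0.0018,-0.042,0,0,0.06],[0,0,0.04,-2.6,0.06],[0,0,0.04,0,0.06],[0,0,0.04,0,0.06],[0,0,0,0,0.06],[0,0,0,0,0.06]]'
python3 -c "
from h import *
go([.506,-.16,.028])"
```

```text
time_s: 13.95
position: [0.5074, -0.1582, 0.1039]
tool_rot: [[-0.999, -0.035, -0.0], [-0.035, 0.999, 0.0], [0.0, 0.0, -1.0]]
ft_force: [1.1, -0.8, 1.3]
grip_width: 0.0603
gripper_force: 0.0
t13.9 pos [ 0.5074 -0.1582  0.1039] delta [ 0.0015 -0.0017  0.0759] dist 0.076 yawY 92.0 q6 -122
```

```bash
python3 nudge.py '[[0.0015,-0.0017,0.04,0,0.06],[0,0,0.03,0,0.06],[0,0,0.006,0,0.06],[0,0,0,0,0],[0,0,0,0,0],[0,0,0,0,0],[0,0,0,0,0],[0,0,0,0,0]]' 60
python3 nudge.py '[[0,0,-0.02,0,0],[0,0,-0.04,0,0],[0,0,-0.04,0,0],[0,0,-0.04,2.7,0],[0,0,-0.025,0,0],[0,0,0,0,0]]' 60
```

```text
time_s: 14.75
position: [0.5062, -0.1609, 0.0294]
tool_rot: [[-0.999, -0.034, 0.003], [-0.034, 0.999, -0.002], [-0.003, -0.002, -1.0]]
ft_force: [0.1, 0.7, 6.6]
grip_width: 0.0148
gripper_force: 59.8
time_s: 15.35
position: [0.5063, -0.161, 0.1968]
tool_rot: [[-1.0, 0.013, 0.007], [0.013, 1.0, -0.004], [-0.007, -0.004, -1.0]]
ft_force: [0.8, -0.4, -2.5]
grip_width: 0.0147
gripper_force: 58.9
```

```bash
python3 nudge.py '[[-0.0034,0.04,0,0,0],[-0.0034,0.04,0,0,0],[-0.0034,0.04,0,0,0],[-0.0034,0.04,0,0,0],[-0.0034,0.04,0,0,0],[-0.0034,0.04,0,0,0],[-0.0034,0.04,0,0,0],[-0.0034,0.04,0,0,0],[-0.0034,0.04,0,0,0],[-0.0034,0.04,0,0,0]]' 60
python3 nudge.py '[[-0.0034,0.04,0,0,0],[-0.0034,0.04,0,0,0],[-0.0034,0.04,0,0,0],[-0.0034,0.04,0,0,0],[0,0,0,0,0],[0,0,0,0,0]]' 60
python3 - <<'E'
from h import *
go([.553,.4015,.16])
t=img("top");s=img("scene");w=img("wrist")
z=lambda i,W,H:cv2.resize(i,(W,H),interpolation=cv2.INTER_CUBIC)
cv2.imwrite("pics/m4.png",np.hstack([z(s["pixels"][100:220,300:500,::-1],400,260),z(w["pixels"][:,:,::-1],400,260)]))
E
```

```text
time_s: 16.35
position: [0.5437, 0.2408, 0.1915]
tool_rot: [[-1.0, 0.013, -0.001], [0.013, 1.0, -0.0], [0.001, -0.0, -1.0]]
ft_force: [0.9, 0.3, -1.1]
grip_width: 0.0151
gripper_force: 64.0
time_s: 16.95
position: [0.5593, 0.3993, 0.1909]
tool_rot: [[-1.0, 0.012, -0.002], [0.012, 1.0, -0.001], [0.002, -0.001, -1.0]]
ft_force: [0.2, -0.1, -1.4]
grip_width: 0.0152
gripper_force: 64.2
t16.9 pos [0.5593 0.3993 0.1909] delta [0.0063 0.0022 0.0309] dist 0.032 yawY 89.3 q6 -64
```

View pics/m4.png

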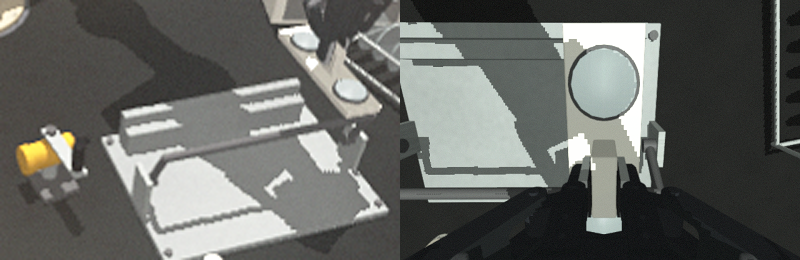

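The carrier is held level over the far slot. The scene crop shows it clear of the cheek at (355,140). Now I lower it onto the bar with a light grip so it pivots.

```bash
python3 nudge.py '[[0.0063,0.0022,0.02,0,0],[0,0,0.01,0,0],[0,0,0.006,0,0],[0,0,0.006,0,0],[0,0,0.006,0,0],[0,0,0.006,0,0],[0,0,0.006,0,0],[0,0,0.006,0,0],[0,0,0,0,0]]' 20
python3 - <<'E'
from h import *
go([.533,.4015,.1145])
s=img("scene")
z=lambda i,W,H:cv2.resize(i,(W,H),interpolation=cv2.INTER_CUBIC)
cv2.imwrite("pics/m5.png",z(s["pixels"][90:210,370:530,::-1],640,480))
E
```

```text
time_s: 18.0
position: [0.552, 0.4017, 0.1285]
tool_rot: [[-1.0, 0.012, -0.002], [0.012, 1.0, 0.001], [0.002, 0.001, -1.0]]
ft_force: [-14.6, -0.6, 10.7]
grip_width: 0.0148
gripper_force: 74.8
t18.0 pos [0.552  0.4017 0.1285] delta [ 0.0189 -0.0004  0.0141] dist 0.024 yawY 89.3 q6 -63
```

View pics/m5.png

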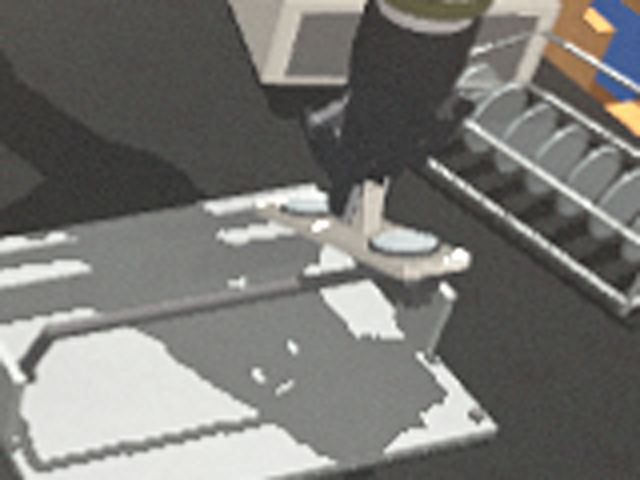

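The carrier's far end is on the bar, with the near-left corner at crop (262,208) and the far-left corner at (395,275). I'll measure the tilt from these.

```bash
cat >> h.py <<'E'
def yplane(d,uv,y):
    o,r=ray(d,uv);return o+r*((y-o[1])/r[:,1])[:,None]
E
python3 - <<'E'
from h import *
s=img("scene")
P=yplane(s,[[370+262/4,90+208/4],[370+395/4,90+275/4]],.375);print(P,np.linalg.norm(P[0]-P[1]),np.degrees(np.arctan2(*(P[1]-P[0])[[2,0]])))
x=env.observe();print(x["wrist_torque"],x["ft_force"],x["gripper_force"])
E
```

```text
[[0.48632895 0.375      0.07759097]
 [0.64419816 0.375      0.13462611]] 0.16785617229551072 19.86382198547784
[-0.13607395  1.70022287 -0.13712372] [-14.31458383  -0.88375409  11.70048942] 74.66153740882874
```

```bash
python3 nudge.py '[[0,0,0.004,0,0],[0.004,0,0.002,0,0],[0.004,0,0.002,0,0],[0.004,0,0.002,0,0],[0.004,0,0.002,0,0],[0.002,0,0.001,0,0],[0,0,0,0,0]]' 20
python3 - <<'E'
from h import *
go([.533,.4015,.1145])
x=env.observe();print(x["wrist_torque"],x["ft_force"],x["gripper_force"])
s=img("scene")
z=lambda i,W,H:cv2.resize(i,(W,H),interpolation=cv2.INTER_CUBIC)
cv2.imwrite("pics/m6.png",z(s["pixels"][90:210,370:530,::-1],640,480))
E
```

```text
time_s: 18.8
position: [0.5374, 0.4018, 0.1163]
tool_rot: [[-1.0, 0.013, 0.007], [0.013, 1.0, 0.003], [-0.007, 0.003, -1.0]]
ft_force: [-1.4, 0.4, 8.7]
grip_width: 0.015
gripper_force: 76.6
t18.8 pos [0.5374 0.4018 0.1163] delta [ 0.0044 -0.0004  0.0018] dist 0.005 yawY 89.3 q6 -63
[-0.05506177 -0.54644916 -0.03487736] [-1.41597903  0.35537299  8.71349382] 76.63132309913635
```

View pics/m6.png

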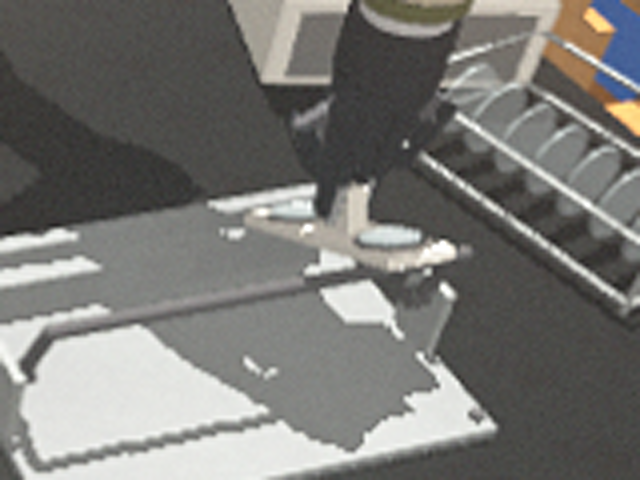

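Run:
```python
from h import *
s=img("scene")
P=yplane(s,[[370+245/4,90+213/4],[370+400/4,90+270/4]],.375);print(P,np.linalg.norm(P[0]-P[1]),np.degrees(np.arctan2(*(P[1]-P[0])[[2,0]])))
```

```text
[[0.46792125 0.375      0.05909597]
 [0.64687472 0.375      0.1412635 ]] 0.19691584209511795 24.662498243309674
```

The near end is inside the lip and about 5 mm above the ledge. I'll nudge it a little and release.

```bash
python3 nudge.py '[[0.003,0,0.003,0,0],[0,0,0,0,0],[0,0,0,0,0.025],[0,0,0,0,0.035],[0,0,0,0,0.035],[0,0,0,0,0.035],[0,0,-0.02,0,0.04],[0,0,-0.04,0,0.04],[0,0,-0.04,0,0.06],[0,0,0,0,0.06]]' 20
python3 - <<'E'
from car import *
s=img("scene");t=img("top");cars(t);go([.503,-.2515,.2])
z=lambda i,W,H:cv2.resize(i,(W,H),interpolation=cv2.INTER_CUBIC)
cv2.imwrite("pics/m7.png",z(s["pixels"][90:210,370:530,::-1],640,480))
E
```

```text
time_s: 19.9
position: [0.5342, 0.4023, 0.2166]
tool_rot: [[-1.0, 0.013, 0.01], [0.013, 1.0, 0.005], [-0.01, 0.005, -1.0]]
ft_force: [-0.2, 1.0, 0.3]
grip_width: 0.06
gripper_force: 0.0
px [486. 257.] car [ 0.4706 -0.4646] yaw -6.8 len 0.198
px [440. 244.] car [ 0.5003 -0.3556] yaw -6.1 len 0.199
px [397. 243.] car [ 0.5033 -0.2515] yaw -4.9 len 0.199
t20.0 pos [0.5327 0.4015 0.2109] delta [ 0.0213 -0.6533  0.0104] dist 0.654 yawY 89.3 q6 -62
```

View pics/m7.png

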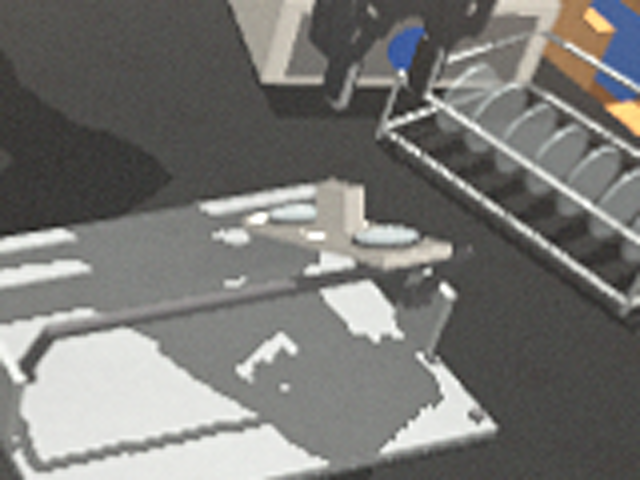

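The first carrier leans on the stand, with its near corner at crop (245,217) and far corner at (390,270), and the fingers are free. Next is the second, at (397,243).

```bash
python3 nudge.py '[[0.0013,-0.0408,0,0,0.06],[0.0013,-0.0408,0,0,0.06],[0.0013,-0.0408,0,0,0.06],[0.0013,-0.0408,0,0,0.06],[0.0013,-0.0408,0,0,0.06],[0.0013,-0.0408,0,0,0.06],[0.0013,-0.0408,0,0,0.06],[0.0013,-0.0408,0,0,0.06],[0.0013,-0.0408,0,0,0.06],[0.0013,-0.0408,0,0,0.06]]' 60
python3 nudge.py '[[0.0013,-0.0408,0,0,0.06],[0.0013,-0.0408,0,0,0.06],[0.0013,-0.0408,0,0,0.06],[0.0013,-0.0408,0,0,0.06],[0.0013,-0.0408,0,0,0.06],[0.0013,-0.0408,0,0,0.06],[0,0,0.04,4.3,0.06],[0,0,0.04,0,0.06],[0,0,0.03,0,0.06],[0,0,0,0,0.06]]'
python3 -c "
from car import *
go([.5033,-.2515,.0285]);cars(img('top'))"
```

```text
time_s: 21.0
position: [0.5135, -0.0078, 0.2089]
tool_rot: [[-1.0, 0.013, -0.003], [0.013, 1.0, 0.001], [0.003, 0.001, -1.0]]
ft_force: [0.7, 0.2, 0.4]
grip_width: 0.0605
gripper_force: 0.0
time_s: 22.0
position: [0.5012, -0.2494, 0.0956]
tool_rot: [[-0.996, 0.088, -0.008], [0.088, 0.996, 0.007], [0.009, 0.006, -1.0]]
ft_force: [-0.6, -0.1, 0.7]
grip_width: 0.0601
gripper_force: 0.0
t22.0 pos [ 0.5012 -0.2494  0.0956] delta [-0.0029 -0.0023  0.067 ] dist 0.067 yawY 84.9 q6 -124
```

```bash
python3 nudge.py '[[-0.002,-0.002,0.035,0,0.06],[0,0,0.026,0,0.06],[0,0,0.005,0,0.06],[0,0,0,0,0],[0,0,0,0,0],[0,0,0,0,0],[0,0,0,0,0],[0,0,0,0,0]]' 45
python3 nudge.py '[[0,0,-0.02,0,0],[0,0,-0.04,0,0],[0,0,-0.04,0,0],[0,0,-0.04,-4.3,0],[0,0,-0.022,0,0],[0,0,0,0,0]]' 45
python3 -c "
from h import *
go([.553,.3275,.191])"
```

```text
time_s: 22.85
position: [0.506, -0.2537, 0.0362]
tool_rot: [[-0.996, 0.088, 0.003], [0.088, 0.996, -0.002], [-0.003, -0.002, -1.0]]
ft_force: [-1.3, 0.9, 7.1]
grip_width: 0.015
gripper_force: 45.4
time_s: 23.45
position: [0.5062, -0.2538, 0.2003]
tool_rot: [[-1.0, 0.013, 0.006], [0.013, 1.0, -0.005], [-0.006, -0.005, -1.0]]
ft_force: [0.5, 0.2, -1.5]
grip_width: 0.0152
gripper_force: 44.2
t23.4 pos [ 0.5062 -0.2538  0.2003] delta [-0.0393  0.5819  0.0069] dist 0.583 yawY 89.3 q6 -128
```

```bash
python3 nudge.py '[[-0.0028,0.0416,0,0,0],[-0.0028,0.0416,0,0,0],[-0.0028,0.0416,0,0,0],[-0.0028,0.0416,0,0,0],[-0.0028,0.0416,0,0,0],[-0.0028,0.0416,0,0,0],[-0.0028,0.0416,0,0,0],[-0.0028,0.0416,0,0,0],[-0.0028,0.0416,0,0,0],[-0.0028,0.0416,0,0,0]]' 45
python3 nudge.py '[[-0.0028,0.0416,0,0,0],[-0.0028,0.0416,0,0,0],[-0.0028,0.0416,0,0,0],[-0.0028,0.0416,0,0,0],[0,0,0,0,0],[0,0,0,0,0]]' 45
python3 - <<'E'
from h import *
go([.551,.3275,.131])
w=img("wrist","w2")
E
```

```text
time_s: 24.45
position: [0.538, 0.1641, 0.1953]
tool_rot: [[-1.0, 0.013, -0.002], [0.013, 1.0, -0.0], [0.002, -0.0, -1.0]]
ft_force: [1.5, -1.1, -0.8]
grip_width: 0.0152
gripper_force: 44.3
time_s: 25.05
position: [0.5513, 0.3291, 0.1948]
tool_rot: [[-1.0, 0.011, -0.002], [0.012, 1.0, -0.001], [0.002, -0.001, -1.0]]
ft_force: [0.5, 0.5, -0.7]
grip_width: 0.0148
gripper_force: 44.4
t25.1 pos [0.5513 0.3291 0.1948] delta [ 0.0002 -0.0015  0.0638] dist 0.064 yawY 89.3 q6 -69
```

```bash
python3 nudge.py '[[0,-0.0015,0.02,0,0],[0,0,0.008,0,0],[0,0,0.006,0,0],[0,0,0.006,0,0],[0,0,0.006,0,0],[0,0,0.006,0,0],[0,0,0.006,0,0],[0,0,0.006,0,0],[0,0,0.003,0,0],[0,0,0,0,0]]' 20
python3 nudge.py '[[0.004,0,0.002,0,0],[0.004,0,0.002,0,0],[0.004,0,0.002,0,0],[0.004,0,0.002,0,0],[0.003,0,0.002,0,0],[0,0,0,0,0],[0,0,0,0,0]]' 20
python3 - <<'E'
from h import *
go([.531,.3275,.1208])
s=img("scene")
z=lambda i,W,H:cv2.resize(i,(W,H),interpolation=cv2.INTER_CUBIC)
cv2.imwrite("pics/m8.png",z(s["pixels"][90:210,370:530,::-1],640,480))
E
```

```text
time_s: 26.1
position: [0.5497, 0.3274, 0.1302]
tool_rot: [[-1.0, 0.012, -0.004], [0.012, 1.0, 0.0], [0.004, -0.0, -1.0]]
ft_force: [-12.6, -0.3, 7.8]
grip_width: 0.0149
gripper_force: 52.8
time_s: 26.8
position: [0.5356, 0.3275, 0.1219]
tool_rot: [[-1.0, 0.013, 0.008], [0.013, 1.0, 0.002], [-0.008, 0.002, -1.0]]
ft_force: [4.6, -0.2, 6.4]
grip_width: 0.0149
gripper_force: 52.4
t26.8 pos [0.5356 0.3275 0.1219] delta [ 0.0046 -0.0001  0.0011] dist 0.005 yawY 89.2 q6 -69
```

View pics/m8.png

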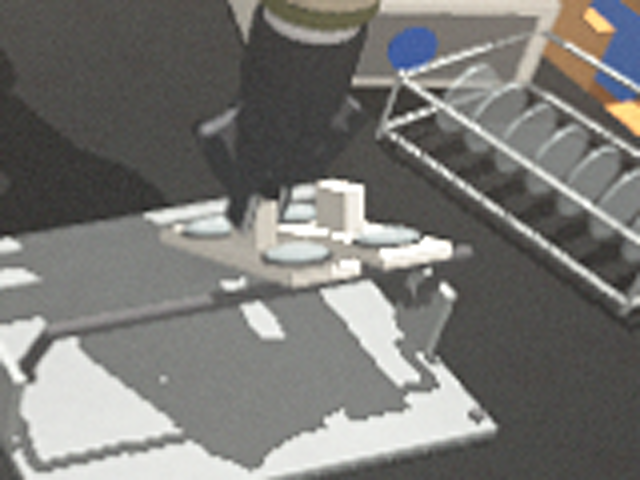

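The second carrier lies parallel to the first, with its near-left corner at (160,235). I release it and check where the remaining two are.

```bash
python3 nudge.py '[[0.001,0,0.002,0,0],[0,0,0,0,0],[0,0,0,0,0.025],[0,0,0,0,0.035],[0,0,0,0,0.035],[0,0,0,0,0.035],[0,0,-0.02,0,0.035],[0,0,-0.04,0,0.035],[0,0,-0.035,0,0.06],[0,0,0,0,0.06]]' 20
python3 - <<'E'
from car import *
s=img("scene","scene_b");t=img("top","top_b");cars(t);go([.5003,-.3556,.21])
P=yplane(s,[[370+160/4,90+237/4]],.3005);print(P)
E
```

```text
time_s: 27.85
position: [0.5334, 0.3281, 0.2175]
tool_rot: [[-1.0, 0.013, 0.009], [0.013, 1.0, 0.003], [-0.009, 0.003, -1.0]]
ft_force: [-0.2, -0.3, -0.2]
grip_width: 0.06
gripper_force: 0.0
px [486. 257.] car [ 0.4706 -0.4646] yaw -6.8 len 0.198
px [440. 244.] car [ 0.5001 -0.3556] yaw -6.3 len 0.198
t27.9 pos [0.5319 0.3274 0.2125] delta [ 0.0228 -0.6834  0.0023] dist 0.684 yawY 89.3 q6 -68
[[0.467639   0.3005     0.05046804]]
```

```bash
python3 nudge.py '[[0.0013,-0.0402,0,0,0.06],[0.0013,-0.0402,0,0,0.06],[0.0013,-0.0402,0,0,0.06],[0.0013,-0.0402,0,0,0.06],[0.0013,-0.0402,0,0,0.06],[0.0013,-0.0402,0,0,0.06],[0.0013,-0.0402,0,0,0.06],[0.0013,-0.0402,0,0,0.06],[0.0013,-0.0402,0,0,0.06],[0.0013,-0.0402,0,0,0.06]]' 45
python3 nudge.py '[[0.0013,-0.0402,0,0,0.06],[0.0013,-0.0402,0,0,0.06],[0.0013,-0.0402,0,0,0.06],[0.0013,-0.0402,0,0,0.06],[0.0013,-0.0402,0,0,0.06],[0.0013,-0.0402,0,0,0.06],[0.0013,-0.0402,0,0,0.06],[0,0,0.04,5.6,0.06],[0,0,0.04,0,0.06],[0,0,0.03,0,0.06]]'
python3 nudge.py '[[0,0,0,0,0.06],[0,0,0,0,0.06]]'
python3 -c "
from car import *
go([.5,-.3556,.0285]);cars(img('top'))"
```

```text
time_s: 28.95
position: [0.5129, -0.0758, 0.2109]
tool_rot: [[-1.0, 0.013, -0.003], [0.013, 1.0, 0.001], [0.003, 0.001, -1.0]]
ft_force: [0.4, 0.0, 0.5]
grip_width: 0.0598
gripper_force: 0.0
time_s: 29.95
position: [0.4997, -0.3547, 0.0982]
tool_rot: [[-0.994, 0.111, -0.004], [0.111, 0.994, 0.004], [0.004, 0.004, -1.0]]
ft_force: [-0.0, -0.1, 0.1]
grip_width: 0.0597
gripper_force: 0.0
time_s: 30.15
position: [0.501, -0.3555, 0.1022]
tool_rot: [[-0.994, 0.11, -0.001], [0.11, 0.994, 0.001], [0.001, 0.001, -1.0]]
ft_force: [0.0, 0.3, 1.1]
grip_width: 0.06
gripper_force: 0.0
t30.1 pos [ 0.501  -0.3555  0.1022] delta [ 0.0009 -0.0003  0.0737] dist 0.074 yawY 83.7 q6 -130
```

Settled and accurate. Now I grasp the third.

```bash
python3 nudge.py '[[0.001,0,0.035,0,0.06],[0,0,0.03,0,0.06],[0,0,0.009,0,0.06],[0,0,0,0,0],[0,0,0,0,0],[0,0,0,0,0],[0,0,0,0,0],[0,0,0,0,0]]' 45
python3 nudge.py '[[0,0,-0.02,0,0],[0,0,-0.04,0,0],[0,0,-0.04,0,0],[0,0,-0.04,-5.6,0],[0,0,-0.028,0,0],[0,0,0,0,0]]' 45
python3 -c "
from h import *
go([.553,.2535,.193])"
```

```text
time_s: 31.0
position: [0.5008, -0.3562, 0.0304]
tool_rot: [[-0.994, 0.11, 0.003], [0.11, 0.994, -0.002], [-0.003, -0.002, -1.0]]
ft_force: [0.7, -0.2, 8.1]
grip_width: 0.0154
gripper_force: 44.8
time_s: 31.6
position: [0.5011, -0.3564, 0.2013]
tool_rot: [[-1.0, 0.013, 0.006], [0.013, 1.0, -0.006], [-0.006, -0.006, -1.0]]
ft_force: [0.4, 0.2, -1.7]
grip_width: 0.015
gripper_force: 44.5
t31.6 pos [ 0.5011 -0.3564  0.2013] delta [-0.0442  0.6105  0.0047] dist 0.612 yawY 89.3 q6 -136
```

```bash
python3 nudge.py '[[-0.003,0.0407,0,0,0],[-0.003,0.0407,0,0,0],[-0.003,0.0407,0,0,0],[-0.003,0.0407,0,0,0],[-0.003,0.0407,0,0,0],[-0.003,0.0407,0,0,0],[-0.003,0.0407,0,0,0],[-0.003,0.0407,0,0,0],[-0.003,0.0407,0,0,0],[-0.003,0.0407,0,0,0]]' 45
python3 nudge.py '[[-0.003,0.0407,0,0,0],[-0.003,0.0407,0,0,0],[-0.003,0.0407,0,0,0],[-0.003,0.0407,0,0,0],[-0.003,0.0407,0,0,0],[0,0,0,0,0],[0,0,0,0,0]]' 45
python3 -c "
from h import *
go([.55,.2535,.1265])"
```

```text
time_s: 32.6
position: [0.5347, 0.0528, 0.1955]
tool_rot: [[-1.0, 0.013, -0.002], [0.013, 1.0, 0.0], [0.002, 0.0, -1.0]]
ft_force: [0.6, 0.0, -2.5]
grip_width: 0.0153
gripper_force: 44.6
time_s: 33.3
position: [0.5523, 0.2548, 0.1952]
tool_rot: [[-1.0, 0.011, -0.002], [0.011, 1.0, -0.001], [0.002, -0.001, -1.0]]
ft_force: [0.2, -0.5, -1.7]
grip_width: 0.0152
gripper_force: 44.8
t33.3 pos [0.5523 0.2548 0.1952] delta [ 0.0021 -0.0013  0.0687] dist 0.069 yawY 89.3 q6 -76
```

```bash
python3 nudge.py '[[0.002,-0.0013,0.025,0,0],[0,0,0.008,0,0],[0,0,0.006,0,0],[0,0,0.006,0,0],[0,0,0.006,0,0],[0,0,0.006,0,0],[0,0,0.006,0,0],[0,0,0.006,0,0],[0,0,0.003,0,0],[0,0,0,0,0]]' 20
python3 nudge.py '[[0.004,0,0.002,0,0],[0.004,0,0.002,0,0],[0.004,0,0.002,0,0],[0.004,0,0.002,0,0],[0.003,0,0.002,0,0],[0,0,0,0,0],[0,0,0,0,0]]' 20
python3 - <<'E'
from h import *
go([.532,.2535,.1159])
E
```

```text
time_s: 34.3
position: [0.549, 0.2531, 0.1253]
tool_rot: [[-1.0, 0.013, -0.004], [0.013, 1.0, -0.0], [0.004, -0.0, -1.0]]
ft_force: [-13.3, -0.3, 6.5]
grip_width: 0.0147
gripper_force: 53.2
time_s: 35.0
position: [0.5342, 0.2533, 0.1167]
tool_rot: [[-1.0, 0.014, 0.007], [0.014, 1.0, 0.001], [-0.007, 0.002, -1.0]]
ft_force: [2.7, -0.1, 6.3]
grip_width: 0.015
gripper_force: 53.0
t35.0 pos [0.5342 0.2533 0.1167] delta [0.0022 0.0001 0.0008] dist 0.002 yawY 89.2 q6 -75
```

The forces match the earlier placements, so I release.

```bash
python3 nudge.py '[[0.001,0,0.002,0,0],[0,0,0,0,0],[0,0,0,0,0.025],[0,0,0,0,0.035],[0,0,0,0,0.035],[0,0,0,0,0.035],[0,0,-0.02,0,0.035],[0,0,-0.04,0,0.035],[0,0,-0.038,0,0.06],[0,0,0,0,0.06]]' 20
python3 - <<'E'
from car import *
s=img("scene","scene_c");t=img("top","top_c");cars(t);go([.4706,-.4646,.21])
E
```

```text
time_s: 36.0
position: [0.5326, 0.2539, 0.2156]
tool_rot: [[-1.0, 0.013, 0.009], [0.013, 1.0, 0.002], [-0.009, 0.002, -1.0]]
ft_force: [0.1, -0.8, 0.1]
grip_width: 0.0598
gripper_force: 0.0
px [486. 257.] car [ 0.4702 -0.4644] yaw -6.8 len 0.196
t36.1 pos [0.5309 0.2534 0.2108] delta [ 5.110e-02 -7.187e-01  5.000e-04] dist 0.720 yawY 89.3 q6 -75
```

```bash
python3 nudge.py '[[0.0028,-0.0399,0,0,0.06],[0.0028,-0.0399,0,0,0.06],[0.0028,-0.0399,0,0,0.06],[0.0028,-0.0399,0,0,0.06],[0.0028,-0.0399,0,0,0.06],[0.0028,-0.0399,0,0,0.06],[0.0028,-0.0399,0,0,0.06],[0.0028,-0.0399,0,0,0.06],[0.0028,-0.0399,0,0,0.06],[0.0028,-0.0399,0,0,0.06]]' 45
python3 nudge.py '[[0.0028,-0.0399,0,0,0.06],[0.0028,-0.0399,0,0,0.06],[0.0028,-0.0399,0,0,0.06],[0.0028,-0.0399,0,0,0.06],[0.0028,-0.0399,0,0,0.06],[0.0028,-0.0399,0,0,0.06],[0.0028,-0.0399,0,0,0.06],[0.0028,-0.0399,0,0,0.06],[0,0,0.04,6.1,0.06],[0,0,0.04,0,0.06]]'
python3 nudge.py '[[0,0,0.028,0,0.06],[0,0,0,0,0.06],[0,0,0,0,0.06]]'
python3 -c "
from car import *
go([.4703,-.4645,.0285]);cars(img('top'))"
```

```text
time_s: 37.1
position: [0.4969, -0.1466, 0.209]
tool_rot: [[-1.0, 0.013, -0.003], [0.013, 1.0, 0.002], [0.003, 0.001, -1.0]]
ft_force: [0.2, 0.7, -0.5]
grip_width: 0.0599
gripper_force: 0.0
time_s: 38.1
position: [0.4705, -0.4651, 0.1279]
tool_rot: [[-0.992, 0.124, -0.0], [0.124, 0.992, 0.001], [0.0, 0.001, -1.0]]
ft_force: [0.7, -0.2, -0.1]
grip_width: 0.0599
gripper_force: 0.0
time_s: 38.4
position: [0.4712, -0.4641, 0.1022]
tool_rot: [[-0.993, 0.119, -0.001], [0.119, 0.993, 0.001], [0.001, 0.001, -1.0]]
ft_force: [0.3, 0.4, -0.0]
grip_width: 0.0602
gripper_force: 0.0
t38.4 pos [ 0.4712 -0.4641  0.1022] delta [ 0.0008 -0.0006  0.0737] dist 0.074 yawY 83.2 q6 -138
px [486. 257.] car [ 0.4693 -0.4653] yaw -7.1 len 0.193
```

```bash
python3 nudge.py '[[0.001,0,0.035,0,0.06],[0,0,0.03,0,0.06],[0,0,0.009,0,0.06],[0,0,0,0,0],[0,0,0,0,0],[0,0,0,0,0],[0,0,0,0,0],[0,0,0,0,0]]' 45
python3 nudge.py '[[0,0,-0.02,0,0],[0,0,-0.04,0,0],[0,0,-0.04,0,0],[0,0,-0.04,-6.1,0],[0,0,-0.028,0,0],[0,0,0,0,0]]' 45
python3 -c "
from h import *
go([.549,.1795,.193])"
```

```text
time_s: 39.25
position: [0.471, -0.465, 0.0306]
tool_rot: [[-0.993, 0.119, 0.002], [0.119, 0.993, -0.003], [-0.003, -0.003, -1.0]]
ft_force: [0.2, -0.7, 8.0]
grip_width: 0.0149
gripper_force: 45.6
time_s: 39.85
position: [0.4711, -0.465, 0.2018]
tool_rot: [[-1.0, 0.013, 0.005], [0.013, 1.0, -0.007], [-0.005, -0.007, -1.0]]
ft_force: [-0.7, -0.6, -1.4]
grip_width: 0.0153
gripper_force: 44.4
t39.9 pos [ 0.4711 -0.465   0.2018] delta [-0.0696  0.6455  0.0044] dist 0.649 yawY 89.3 q6 -144
```

```bash
python3 nudge.py '[[-0.0044,0.0403,0,0,0],[-0.0044,0.0403,0,0,0],[-0.0044,0.0403,0,0,0],[-0.0044,0.0403,0,0,0],[-0.0044,0.0403,0,0,0],[-0.0044,0.0403,0,0,0],[-0.0044,0.0403,0,0,0],[-0.0044,0.0403,0,0,0],[-0.0044,0.0403,0,0,0],[-0.0044,0.0403,0,0,0]]' 45
python3 nudge.py '[[-0.0044,0.0403,0,0,0],[-0.0044,0.0403,0,0,0],[-0.0044,0.0403,0,0,0],[-0.0044,0.0403,0,0,0],[-0.0044,0.0403,0,0,0],[-0.0044,0.0403,0,0,0],[0,0,0,0,0],[0,0,0,0,0]]' 45
python3 -c "
from h import *
go([.549,.1795,.1265])"
```

```text
time_s: 40.85
position: [0.519, -0.0599, 0.1958]
tool_rot: [[-1.0, 0.013, -0.001], [0.013, 1.0, 0.0], [0.001, 0.0, -1.0]]
ft_force: [1.0, 0.3, -1.8]
grip_width: 0.0154
gripper_force: 44.4
time_s: 41.65
position: [0.5484, 0.1804, 0.1956]
tool_rot: [[-1.0, 0.011, -0.001], [0.011, 1.0, -0.0], [0.001, -0.0, -1.0]]
ft_force: [0.7, -0.6, -2.5]
grip_width: 0.0149
gripper_force: 44.6
t41.6 pos [0.5484 0.1804 0.1956] delta [-0.0007 -0.0008  0.0691] dist 0.069 yawY 89.4 q6 -83
```

```bash
python3 nudge.py '[[-0.0007,-0.0008,0.025,0,0],[0,0,0.008,0,0],[0,0,0.006,0,0],[0,0,0.006,0,0],[0,0,0.006,0,0],[0,0,0.006,0,0],[0,0,0.006,0,0],[0,0,0.006,0,0],[0,0,0.003,0,0],[0,0,0,0,0]]' 20
python3 nudge.py '[[0.004,0,0.002,0,0],[0.004,0,0.002,0,0],[0.004,0,0.002,0,0],[0.004,0,0.002,0,0],[0.003,0,0.002,0,0],[0,0,0,0,0],[0,0,0,0,0]]' 20
python3 - <<'E'
from h import *
go([.531,.1795,.1159])
E
```

```text
time_s: 42.65
position: [0.5477, 0.1788, 0.1251]
tool_rot: [[-1.0, 0.013, -0.004], [0.013, 1.0, -0.0], [0.004, -0.0, -1.0]]
ft_force: [-13.1, -0.8, 6.0]
grip_width: 0.0151
gripper_force: 53.3
time_s: 43.35
position: [0.5333, 0.179, 0.1167]
tool_rot: [[-1.0, 0.014, 0.008], [0.014, 1.0, 0.001], [-0.008, 0.001, -1.0]]
ft_force: [4.7, -0.5, 5.4]
grip_width: 0.015
gripper_force: 53.0
t43.4 pos [0.5333 0.179  0.1167] delta [0.0023 0.0005 0.0008] dist 0.002 yawY 89.2 q6 -83
```

```bash
python3 nudge.py '[[0.001,0,0.002,0,0],[0,0,0,0,0],[0,0,0,0,0.025],[0,0,0,0,0.035],[0,0,0,0,0.035],[0,0,0,0,0.035],[0,0,-0.02,0,0.035],[0,0,-0.04,0,0.035],[0,0,-0.038,0,0.06],[0,0,0,0,0.06]]' 20
python3 nudge.py '[[-0.009,-0.0405,0,0,0.06],[-0.009,-0.0405,0,0,0.06],[-0.009,-0.0405,0,0,0.06],[-0.009,-0.0405,0,0,0.06],[0,0,0,0,0.06],[0,0,0,0,0.06]]' 30
python3 - <<'E'
from car import *
s=img("scene","scene_d");t=img("top","top_d");go([.5685,.017,.114])
z=lambda i,W,H:cv2.resize(i,(W,H),interpolation=cv2.INTER_CUBIC)
cv2.imwrite("pics/m9.png",np.vstack([z(s["pixels"][100:210,350:510,::-1],800,400),z(t["pixels"][150:290,80:340,::-1],370,200).repeat(1,1) if 0 else np.pad(z(t["pixels"][150:290,80:340,::-1],370,199),((0,0),(0,430),(0,0)))]))
E
```

```text
time_s: 44.35
position: [0.5314, 0.1795, 0.2154]
tool_rot: [[-1.0, 0.013, 0.009], [0.013, 1.0, 0.001], [-0.009, 0.001, -1.0]]
ft_force: [-0.7, 0.5, -0.0]
grip_width: 0.0595
gripper_force: 0.0
time_s: 44.95
position: [0.5634, 0.0162, 0.2097]
tool_rot: [[-1.0, 0.015, -0.001], [0.015, 1.0, 0.0], [0.001, 0.0, -1.0]]
ft_force: [0.4, 0.7, 0.3]
grip_width: 0.06
gripper_force: 0.0
t45.0 pos [0.5633 0.0176 0.2101] delta [-0.0053 -0.0006  0.0961] dist 0.096 yawY 89.3 q6 -100
```

View pics/m9.png

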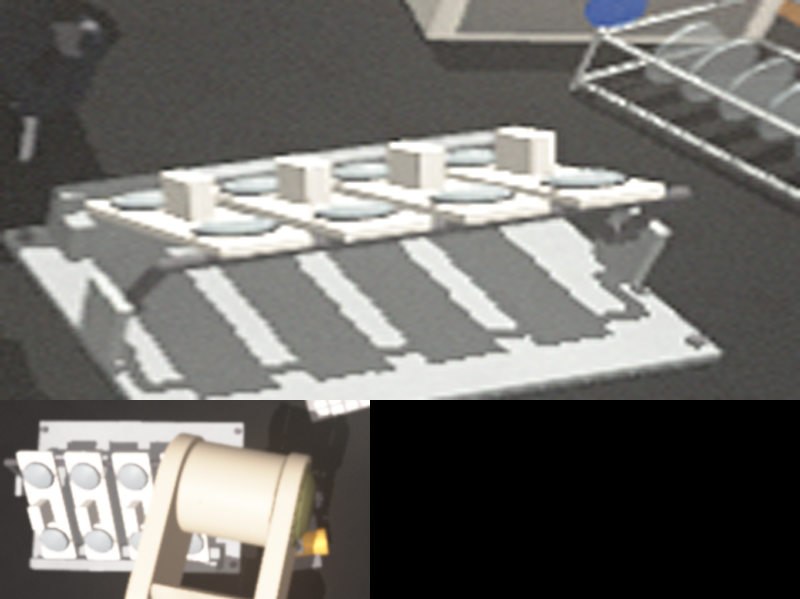

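All four carriers lean side by side on the bar, with evenly spaced near corners from (88,203). I'll check the near corner numerically while gripping the post.

```bash
python3 nudge.py '[[-0.003,-0.0006,0.04,0,0.05],[0,0,0.035,0,0.05],[0,0,0.021,0,0.05],[0,0,0,0,0.05],[0,0,0,0,0],[0,0,0,0,0],[0,0,0,0,0],[0,0,0,0,0],[0,0,0,0,0]]' 30
python3 - <<'E'
from h import *
s=img("scene")
P=yplane(s,[[350+88/5,100+203*.275],[350+228/5,100+250*.275]],.1525);print(P,np.degrees(np.arctan2(*(P[1]-P[0])[[2,0]])))
E
```

```text
time_s: 45.95
position: [0.5673, 0.0163, 0.116]
tool_rot: [[-1.0, 0.013, 0.003], [0.013, 1.0, -0.0], [-0.003, -0.0, -1.0]]
ft_force: [0.7, 1.6, 7.1]
grip_width: 0.017
gripper_force: 29.6
[[0.4671145  0.1525     0.05624323]
 [0.63288974 0.1525     0.1416081 ]] 27.245907780595815
```

```bash
python3 nudge.py '[[-0.0008,-0.0106,0,0,0],[0.0006,-0.0106,0,0,0],[0.002,-0.0104,0,0,0],[0.0033,-0.0101,0,0,0],[0.0046,-0.0095,0,0,0],[0.0059,-0.0088,0,0,0],[0.007,-0.008,0,0,0],[0.008,-0.007,0,0,0],[0.0088,-0.0059,0,0,0],[0.0095,-0.0047,0,0,0]]' 30
python3 nudge.py '[[0.0101,-0.0034,0,0,0],[0.0104,-0.002,0,0,0],[0.005,0,0,0,0],[0,0,0,0,0],[0,0,0,0,0]]' 30
```

```text
time_s: 47.0
position: [0.5169, -0.0688, 0.1155]
tool_rot: [[-1.0, 0.014, 0.003], [0.014, 1.0, 0.001], [-0.003, 0.001, -1.0]]
ft_force: [4.7, 3.2, 6.1]
grip_width: 0.0165
gripper_force: 30.5
time_s: 47.5
position: [0.4948, -0.0738, 0.1157]
tool_rot: [[-1.0, 0.014, 0.011], [0.014, 1.0, -0.0], [-0.011, -0.0, -1.0]]
ft_force: [19.2, 7.2, -3.2]
grip_width: 0.0168
gripper_force: 30.3
```

```bash
python3 - <<'E'
from h import *
s=img("scene")
z=lambda i,W,H:cv2.resize(i,(W,H),interpolation=cv2.INTER_CUBIC)
cv2.imwrite("pics/m10.png",z(s["pixels"][110:220,280:500,::-1],800,400))
E
python3 nudge.py '[[0.002,0,0,0,0],[0,0,0,0,0],[0,0,0,0,0],[0,0,0,0,0],[0,0,0,0,0],[0,0,0,0,0],[0,0,0,0,0],[0,0,0,0,0],[0,0,0,0,0],[0,0,0,0,0]]' 30
```

```text
time_s: 48.55
position: [0.4946, -0.0739, 0.1158]
tool_rot: [[-1.0, 0.014, 0.015], [0.014, 1.0, -0.001], [-0.015, -0.0, -1.0]]
ft_force: [27.9, 8.6, -8.2]
grip_width: 0.017
gripper_force: 29.8
```

View pics/m10.png

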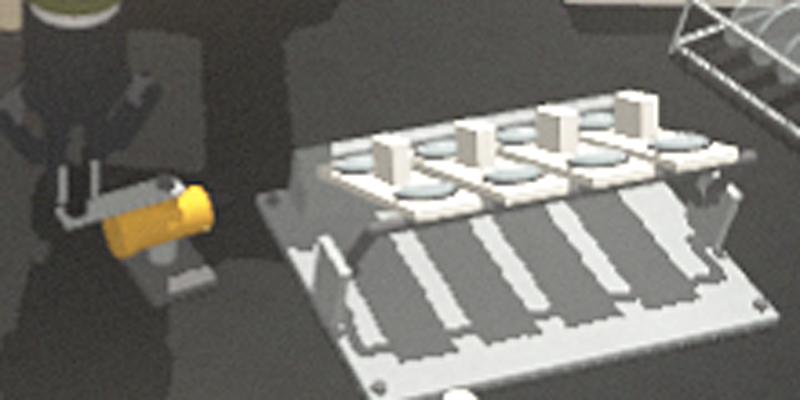

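The handle at (120,200) is in line with the pipe, so the air is fully on, and the carriers have not moved. I wait, then shut it.

```bash
W='[[0,0,0,0,0],[0,0,0,0,0],[0,0,0,0,0],[0,0,0,0,0],[0,0,0,0,0],[0,0,0,0,0],[0,0,0,0,0],[0,0,0,0,0],[0,0,0,0,0],[0,0,0,0,0]]'
true
python3 nudge.py '[[0,0,0,0,0],[0,0,0,0,0],[0,0,0,0,0],[0,0,0,0,0],[0,0,0,0,0],[0,0,0,0,0],[0,0,0,0,0],[0,0,0,0,0],[0,0,0,0,0],[0,0,0,0,0]]' >/dev/null
python3 nudge.py '[[0,0,0,0,0],[0,0,0,0,0],[0,0,0,0,0],[0,0,0,0,0],[0,0,0,0,0],[0,0,0,0,0],[0,0,0,0,0],[0,0,0,0,0],[0,0,0,0,0],[0,0,0,0,0]]' >/dev/null
python3 nudge.py '[[0,0,0,0,0],[0,0,0,0,0],[0,0,0,0,0],[0,0,0,0,0],[0,0,0,0,0],[0,0,0,0,0],[0,0,0,0,0],[0,0,0,0,0],[0,0,0,0,0],[0,0,0,0,0]]' >/dev/null
python3 nudge.py '[[0,0,0,0,0],[0,0,0,0,0],[0,0,0,0,0],[0,0,0,0,0],[0,0,0,0,0],[0,0,0,0,0],[0,0,0,0,0],[0,0,0,0,0],[0,0,0,0,0],[0,0,0,0,0]]'
python3 nudge.py '[[-0.007,0,0,0,0],[-0.0104,0.002,0,0,0],[-0.0101,0.0034,0,0,0],[-0.0095,0.0047,0,0,0],[-0.0088,0.0059,0,0,0],[-0.008,0.007,0,0,0],[-0.007,0.008,0,0,0],[-0.0059,0.0088,0,0,0],[-0.0046,0.0095,0,0,0],[-0.0033,0.0101,0,0,0]]' 30
python3 nudge.py '[[-0.002,0.0104,0,0,0],[-0.0006,0.0106,0,0,0],[0.0008,0.0106,0,0,0],[0,0.004,0,0,0],[0,0,0,0,0],[0,0,0,0,0]]' 30
```

```text
time_s: 52.55
position: [0.4946, -0.0739, 0.1158]
tool_rot: [[-1.0, 0.014, 0.015], [0.014, 1.0, -0.001], [-0.015, -0.0, -1.0]]
ft_force: [27.7, 9.2, -8.7]
grip_width: 0.0168
gripper_force: 29.8
time_s: 53.55
position: [0.5678, -0.0178, 0.1158]
tool_rot: [[-1.0, 0.013, 0.009], [0.013, 1.0, -0.005], [-0.009, -0.005, -1.0]]
ft_force: [11.0, -7.3, 1.0]
grip_width: 0.0168
gripper_force: 31.1
time_s: 54.15
position: [0.5678, 0.0171, 0.1156]
tool_rot: [[-1.0, 0.013, 0.004], [0.013, 1.0, -0.006], [-0.004, -0.006, -1.0]]
ft_force: [2.4, -13.2, 3.1]
grip_width: 0.0169
gripper_force: 31.5
```

```bash
python3 nudge.py '[[0,-0.0035,0,0,0],[0,0,0,0,0.03],[0,0,0,0,0.05],[0,0,0,0,0.05],[0,0,-0.03,0,0.05],[0,0,-0.04,0,0.05],[0,0,-0.04,0,0.05],[0.02,-0.04,0,0,0.05],[0.02,-0.04,0,0,0.05],[0.02,-0.04,0,0,0.05]]'
python3 nudge.py '[[0.02,-0.04,0,0,0.05],[0.02,-0.04,0,0,0.05],[0,0,0,0,0.05],[0,0,0,0,0.05],[0,0,0,0,0.05]]'
python3 - <<'E'
from h import *
s=img("scene");t=img("top")
z=lambda i,W,H:cv2.resize(i,(W,H),interpolation=cv2.INTER_CUBIC)
cv2.imwrite("pics/m11.png",np.vstack([z(s["pixels"][120:220,280:500,::-1],600,270),z(t["pixels"][150:290,80:340,::-1],600,320)]))
E
```

```text
time_s: 55.15
position: [0.5039, -0.1033, 0.2244]
tool_rot: [[-1.0, 0.012, -0.0], [0.012, 1.0, -0.0], [0.0, -0.0, -1.0]]
ft_force: [0.8, -0.7, 0.1]
grip_width: 0.0501
gripper_force: 0.0
time_s: 55.65
position: [0.4642, -0.1812, 0.2243]
tool_rot: [[-1.0, 0.012, -0.0], [0.012, 1.0, 0.0], [0.0, 0.0, -1.0]]
ft_force: [0.7, 0.1, 0.0]
grip_width: 0.0502
gripper_force: 0.0
```

View pics/m11.png

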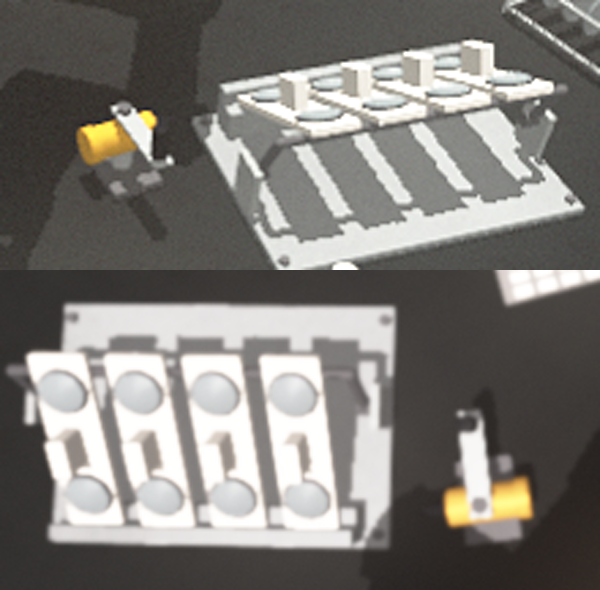

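All four carriers are seated behind the lip (near ends at row 520), the handle points away at (470,430), which is shut, and the arm is clear.

```bash
python3 -c "
from rig import env
print(env.close_job())"
```

```text
the job is handed in; nothing more can be done
None
```

The job is handed in, with no verdict returned: air shut first, support on its stop, all four carriers leaning behind the lip, air fully on for about five seconds and shut again, and the gauge, bottle and calculator not touched.

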